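# Stand up the chalkboard and hold a bag clip open over its edge

### The job

Take the little chalkboard out of the wooden storage rack, stand it upright, fully home and roughly centred in the groove of the dark wooden stand, and let go of it. Then squeeze the orange bag clip open, lift it off the caddy's rim and hold it gaping over about the middle of the chalkboard's top edge, one jaw well down on each side and neither touching the board, so that I can slip the shopping list in. Finish there, still holding the clip squeezed open, and leave the other things on the ledge and in the rack undisturbed.

Things in the scene. Friction and masses are not known exactly. Their poses are not given: they have to be found in the camera images.
- board: Small chalkboard, black face in a pale wooden frame: 8 mm thick (its x), 150 mm wide (its y), 120 mm high (its z, up), rigid, 0.1 to 0.2 kg. Origin at the middle of its lower edge; the middle of the top edge is 120 mm up its z. It starts standing upright in one of the two grooves of the rack, its lower edge 8 mm above the ledge. In a groove (10.5 mm wide) it can lean a few degrees.
- stand: Dark wooden display stand, a fixed block 64 mm (x) by 130 mm (y), 42 mm high, origin at the centre of its underside. One groove runs along its y through the whole length, in the middle: 10.5 mm wide, 32 mm deep, open at both ends, its mouth rounded by 4 mm on both sides.
- groove (a point): Middle of the floor of the stand's groove, 10 mm above the ledge; axes as the stand's (x across the groove, y along it, z up). The board is home when its lower edge rests on this floor, its top edge then 130 mm above the ledge.
- rack: Mid-brown wooden storage rack, a fixed block 116 mm (x) by 120 mm (y), 32 mm high, origin at the centre of its underside, with two open-ended grooves along its y at x = -30 and +30 mm, each 10.5 mm wide with its floor 8 mm above the ledge. The board stands in one, the cork trivet in the other.
- trivet: Cork trivet, 8 mm thick (x), 110 mm wide (y), 68 mm high (z), origin at the middle of its lower edge, standing in the rack's other groove. Leave it there.
- caddy: White enamelled open peg caddy, fixed, 110 mm (x) by 150 mm (y), 80 mm high, walls 4 mm, origin at the centre of its underside; a few clothes pegs lie on its floor. The clip is parked on the rim of its front wall (the wall at x = -53 mm).
- clip: Orange spring bag clip, 55 g, 56 mm wide (y): two mirrored levers on a steel spring barrel (radius 4 mm). Origin: on the pivot axis (y), mid-barrel; x across, z up to the handles. Parked, the barrel sits on the rim, pivot 84 mm above the ledge, handles up, jaws hanging 34 mm below the pivot. This body is the +x lever: when squeezed it turns about half the joint value about y.
- clip_lever (a joint): Opening angle of the clip, rad, grows as the handle ends are squeezed together along the clip's x: 0 parked on the 4 mm rim, 0.60 fully squeezed (a stop: squeezing harder does no harm; lips then 21 mm apart and 28 mm below the pivot). The spring closes it, pushing back about 5 N on each handle end when parked, 9 N at full squeeze.
- handle_a (a point): Outermost point, mid-width, of the rounded end of the +x lever's handle: (21.5, 0, 34) mm in the clip's frame. The handle flares up to it from the pivot, 38 mm wide (y), 3 mm thick. Fully squeezed the two ends are 21 mm apart over their outsides and 38 mm above the pivot.
- handle_b (a point): The same on the -x lever: parked it is at (-21.5, 0, 34) mm from the pivot, so the handles then measure 43 mm over their ends.
- lip_a (a point): Middle of the inner face of the +x lever's flat lip (lip 8 mm high, 56 mm wide): (2, 0, -30) mm in the clip's frame.
- lip_b (a point): The same on the -x lever: (-2, 0, -30) mm from the pivot when parked; it moves with the joint.
- jug: Stainless steel milk jug, 75 mm across, 85 mm high, handle to its +y, origin at the centre of its underside. Leave it alone.
- canister: Clear acrylic canister with white flip-top lid, 88 mm across, 122 mm high, origin at the centre of its underside. Leave it alone.
- spoons: Pink plastic measuring spoon set fanned out flat, about 125 mm by 110 mm, 11 mm high, origin near its middle, on the ledge. Leave it alone.
There are look-alikes about, which are no part of the job. Of the things that look like the clip, the middle-sized one is meant. What is shaped like the caddy but blue is not meant.

How it is judged:
On the way, in this order (a step that is already met when the one before it is completed fails the run):
1. the chalkboard stands fully home in the stand's groove and is let go (z of board in the frame of groove below 0.003 m and y of board in the frame of groove between -0.018 and 0.018 m and x of board in the frame of groove between -0.004 and 0.004 m and angle between board's own z axis and vertical below 0.12 rad and contact force between the fingers and board below 0.3 N and contact force between stand and board above 0.3 N), for 0.2 s.
2. the clip is held squeezed open, lifted clear of the caddy (value of joint clip_lever above 0.25 rad and contact force between clip and caddy below 0.1 N and z of lip_a in the frame of caddy above 0.085 m and contact force between the fingers and clip above 3 N), for 0.2 s.
At the end, for the whole second after the job is handed in: Board home in the groove (3 mm), centred within 18 mm, leaning under 7 deg, untouched by fingers. Clip held open (over 0.25 rad, 3 N), a lip each side clear of the board (no contact), 5 mm or more below its top edge, within 35 mm of its middle, in line within 11 deg. All at rest (all of step 1 and ((x of lip_a in the frame of board above 0.0045 m and x of lip_b in the frame of board below -0.0045 m) or (x of lip_b in the frame of board above 0.0045 m and x of lip_a in the frame of board below -0.0045 m)) and z of each of lip_a, lip_b in the frame of board below 0.115 m and y of lip_a in the frame of board between -0.035 and 0.035 m and y of lip_b in the frame of board between -0.035 and 0.035 m and angle between the y axis of clip and the y axis of board, either way round below 0.2 rad and contact force between clip and board below 0.3 N and contact force between clip and stand below 0.3 N and contact force between the fingers and clip above 3 N and value of joint clip_lever above 0.25 rad and linear speed of each of clip, board below 0.02 m/s); the arm keeps its last pose, push and grip.
It fails at once if the jug is pushed more than 20 mm or knocked over (distance of jug from where it was at the start of the episode above 0.02 m or angle between jug's own z axis and vertical above 0.4 rad).
It fails at once if the canister is pushed more than 20 mm or knocked over (distance of canister from where it was at the start of the episode above 0.02 m or angle between canister's own z axis and vertical above 0.4 rad).
It fails at once if the spoons is pushed more than 20 mm or knocked over (distance of spoons from where it was at the start of the episode above 0.02 m or angle between spoons's own z axis and vertical above 0.4 rad).
It fails at once if the trivet is pushed more than 20 mm or knocked over (distance of trivet from where it was at the start of the episode above 0.02 m or angle between trivet's own z axis and vertical above 0.4 rad).
It fails at once if the clip or the chalkboard is dropped on the ledge (height (world z) of clip below 0.045 m or angle between board's own z axis and vertical above 1 rad).
It also fails if it takes over 64 s, if anything falls off the work surface, if the arm or the gripper's body presses on something with over 40 N, if the wrist force passes 120 N, or if a joint passes its speed limit or range.

### The arm

A 6-joint arm with a two-finger parallel gripper is mounted at the origin on the work surface. World frame = base frame: x ahead of the robot, y to its left, z up, the work surface at z = 0. Lengths are in m, angles in rad, forces in N, time in s.
With the tool pointing down it reaches from about 0.275 to 0.875 m from the base axis. Payload 12.5 kg.
Tool frame: the origin (TCP) lies at the very end of the fingers, on their centre line; the grasp point (between the pads) lies 19 mm behind it (ctrl.grip_point_offset is the distance from the TCP to the grasp point, in m); z points along the fingers, y is the line along which they close (so a half turn about z gives the same grasp; the last joint's range is limited). The gripper opens to 85 mm and grips with 20 to 120 N. Pads are 22 mm wide; open, the fingers measure 114 mm over their backs; the gripper's body (76 mm by 85 mm) begins 54 mm behind the grasp point. The pads swing forward as they close: fully open they stand 13 mm farther back than shut.
Start: joints at [-1.423, 0.351, 1.652, -0, 1.139, -0.085], TCP at [0.127, -0.535, 0.231] pointing down, gripper open.
Joint ranges: [-2.75, 2.75], [-0.79, 2.1], [0.01, 2.65], [-1.57, 4.71], [0.07, 3.14], [-2.87, 2.87]. Speed limits (rad/s): [2.22, 2.22, 2.79, 3.14, 3.14, 3.14].

### API

Orientations are given as a unit quaternion [x, y, z, w].
In Python, from plant import ctrl, hand, status, imaging gives the robot as it stands. Calls block until the motion is done:
- ctrl.move_pose(position, orientation): joint-space move of the TCP to a pose.
- ctrl.servo_line(position, attitude=None, max_speed=0.15, threshold=None): straight line of the TCP; attitude=None keeps the orientation; max_speed is the mean speed in m/s. With threshold (N) it stops when the force on the tool has changed by that much, and returns True; else False.
- ctrl.goto_joints(angles): joint-space move.
- hand.open_gripper() and hand.clamp(strength=None): open the fingers fully, or close them until they stop; strength is the grip in N (None keeps the last).
- ctrl.sleep(seconds).
- ctrl.solve_ik(position, orientation): joint angles nearest the present ones, or None.
- status.observe(): the state.
- imaging.capture(name): name is "side" or "top"; returns the picture (480x640x3 uint8, blue, green, red); there is no depth.
- imaging.get_calibration(name): a dict with "K" (3x3 intrinsics, pixels), "k1" (the pictures are not rectified: a ray, as slopes to the right and down, at radius r is drawn at 1 + k1 r^2 times it, then the intrinsics apply), "camera_from_world" (4x4, takes a point from world to camera coordinates). Camera axes: x right, y down, z forward; pixel columns grow to the right and rows downward; lengths in m; the calibration is good to about 2 mm. A picture is of the moment at which its call begins. get_calibration takes no time and is no camera call.
A pose or a line that the arm cannot do raises ctrl.MotionError and nothing moves.
- ctrl.hand_in(): hands the job in; it is judged then, once.
The state is a dict: "t": time; "q": joint angles; "qvel": joint speeds; "joint_efforts": joint torques, N m; "eef_pos": TCP position; "tcp_rot": TCP orientation; "wrist_force": force on the tool from outside, world axes, zero at the start; "wrist_torque": the same for the moment, N m; "gripper_width": finger opening in m; "gripper_force": force on a finger pad.
Only numpy, scipy, OpenCV 4.12 (cv2) and the standard library are available. Lean on these libraries where they do the work, as an engineer would, in place of code of your own. Each camera call takes 0.05 s, during which the arm holds its last target. There are 200 camera calls.

## Working session

There is one attempt and no reset: what is moved stays moved. The work goes in short steps, each a Python script; the robot and the scene stay as the last script left them, time stands still between calls to the robot, and variables do not carry over. Pictures are saved under pics/ and viewed, at most 10 in all, crops included, and the job is handed in when it is done.

```bash
mkdir -p pics; ls; python3 - <<'E'
from plant import ctrl, hand, status, imaging
import cv2
for n in ("side","top"):
    cv2.imwrite(f"pics/{n}0.png", imaging.capture(n))
    c=imaging.get_calibration(n); print(n,c)
s=status.observe(); print(s["t"],s["eef_pos"],s["tcp_rot"],s["gripper_width"],ctrl.grip_point_offset)
E
```

```text
pics
side {'K': array([[479.16911829,   0.        , 323.54611561],
       [  0.        , 479.16911829, 239.17827467],
       [  0.        ,   0.        ,   1.        ]]), 'k1': -0.1051900511159938, 'camera_from_world': array([[-0.999667  , -0.0251409 ,  0.00581527,  0.57948254],
       [-0.02074229,  0.64882125, -0.7606581 ,  0.12986482],
       [ 0.01535056, -0.76052543, -0.64912667,  1.23121724],
       [ 0.        ,  0.        ,  0.        ,  1.        ]])}
top {'K': array([[434.03801233,   0.        , 326.01265498],
       [  0.        , 434.03801233, 241.68066551],
       [  0.        ,   0.        ,   1.        ]]), 'k1': -0.03043054955440544, 'camera_from_world': array([[ 0.01378805, -0.9998228 ,  0.01281636, -0.07038736],
       [-0.9929233 , -0.01520268, -0.11778026,  0.60527399],
       [ 0.11795424, -0.0111017 , -0.99295697,  1.10555538],
       [ 0.        ,  0.        ,  0.        ,  1.        ]])}
0.1 [ 0.12687821 -0.53487158  0.2308318 ] [ 9.93233593e-01  1.16132617e-01  1.51850054e-06 -4.95762136e-04] 0.08530830281683562 0.0187
```

View pics/side0.png

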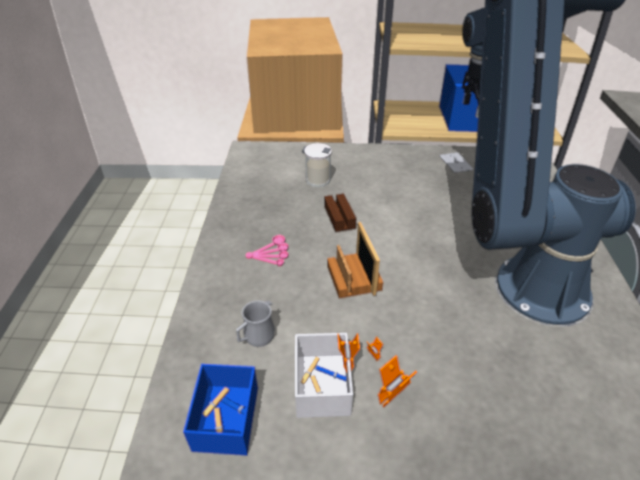

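View pics/top0.png

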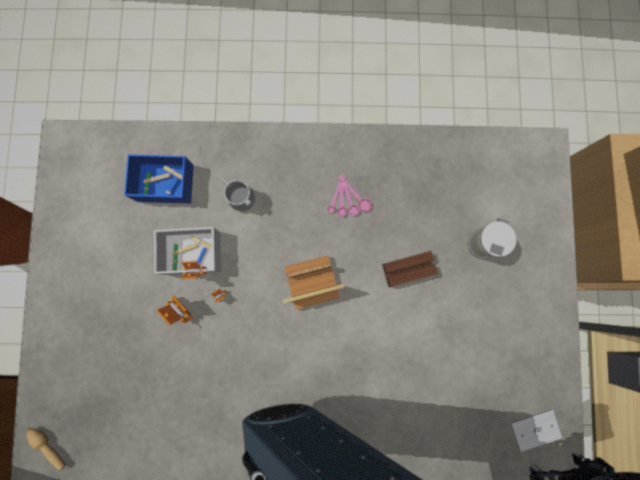

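The top view shows the board in the rack's near groove (about 313,293), the stand at (410,268), and the white caddy at (187,252) with the clip at (193,269). I'll zoom in for corner pixels.

```bash
python3 - <<'E'
import cv2, numpy as np
def crop(im,x0,y0,w,h,s):
    c=cv2.resize(im[y0:y0+h,x0:x0+w],None,fx=s,fy=s,interpolation=cv2.INTER_CUBIC)
    for x in range((x0+9)//10*10,x0+w,10):
        cv2.line(c,((x-x0)*s+s//2,0),((x-x0)*s+s//2,6 if x%20 else 12),(255,255,0),1)
        if x%20==0: cv2.putText(c,str(x),((x-x0)*s-8,24),0,.38,(255,255,0),1)
    for y in range((y0+9)//10*10,y0+h,10):
        cv2.line(c,(0,(y-y0)*s+s//2),(6,(y-y0)*s+s//2),(255,255,0),1); cv2.putText(c,str(y),(10,(y-y0)*s+6),0,.38,(255,255,0),1)
    return c
t=cv2.imread("pics/top0.png"); d=cv2.imread("pics/side0.png")
a=crop(t,280,242,165,72,4); b=crop(t,148,222,90,72,4)
A=np.zeros((600,800,3),np.uint8)
A[:288,:660]=a; A[300:588,:360]=b
c=crop(d,320,180,70,120,4)[:300*2]
A[300:588,380:380+400]=crop(d,300,325,100,72,4)
cv2.imwrite("pics/z1.png",A)
cv2.imwrite("pics/z2.png",crop(d,315,185,80,118,5))
E
```

```text
(no output)
```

View pics/z1.png

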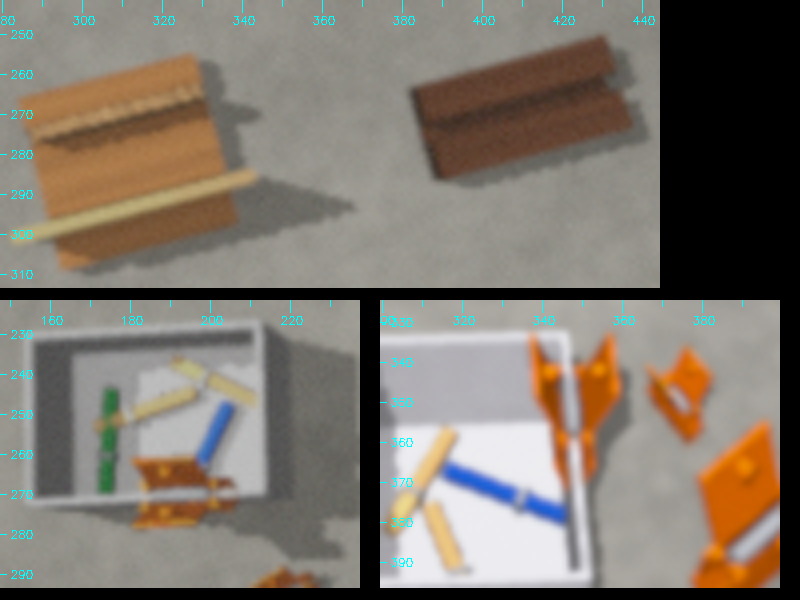

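View pics/z2.png

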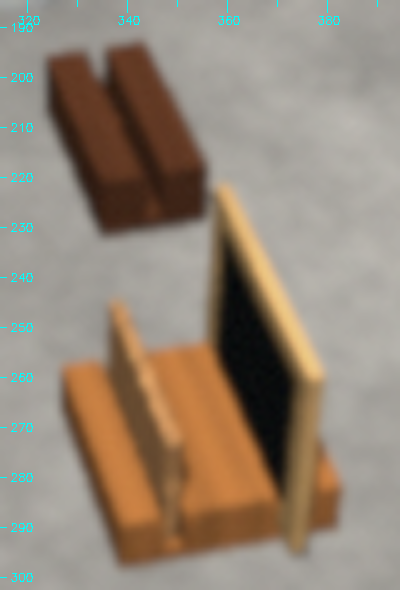

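Pixel readings from the crops: stand top corners, rack top corners, the two ends of the board's top edge, the caddy rim corners and the clip's handle ends. I'll fit the poses from these.

```bash
cat > h.py <<'E'
import numpy as np, cv2
from scipy.optimize import least_squares
from scipy.spatial.transform import Rotation as R
from plant import ctrl, hand, status, imaging
cal={n:imaging.get_calibration(n) for n in("side","top")}
def proj(n,P):
    c=cal[n];P=np.atleast_2d(P);T=c["camera_from_world"]
    p=P@T[:3,:3].T+T[:3,3];p=p[:,:2]/p[:,2:]
    p=p*(1+c["k1"]*(p**2).sum(1,keepdims=True))
    return p@c["K"][:2,:2].T+c["K"][:2,2]
def fit(obs,x0):
    """obs: (cam, local xyz, pixel); returns x,y,yaw"""
    def w(v,L): return np.r_[R.from_euler('z',v[2]).apply(L)[:2]+v[:2],L[2]]
    f=lambda v:np.concatenate([(proj(n,w(v,np.array(L)))[0]-u) for n,L,u in obs])
    r=least_squares(f,x0,loss='soft_l1');print(np.round(r.x,4),'res',np.round(r.fun,1));return r.x
def down(a,tilt=0):  # tool pointing down, fingers close along world direction angle a
    return (R.from_euler('z',a-np.pi/2)*R.from_euler('x',np.pi)).as_quat()
E
python3 - <<'E'
from h import *
T=lambda X,Y,x0=280,y0=242,s=4:np.array([x0+(X+.5)/s-.5,y0+(Y+.5)/s-.5])
S=lambda X,Y:T(X,Y,315,185,5)
a,b,z=.032,.065,.042
print("stand");fit([("top",(a,b,z),T(418,88)),("top",(a,-b,z),T(605,36)),("top",(-a,-b,z),T(633,127)),("top",(-a,b,z),T(442,179)),
 ("side",(a,-b,z),S(47,58)),("side",(-a,-b,z),S(145,42)),("side",(a,b,z),S(105,182)),("side",(-a,b,z),S(207,163))],[.6,-.2,.2])
a,b,z=.058,.06,.032
print("rack");fit([("top",(a,b,z),T(22,97)),("top",(a,-b,z),T(197,55)),("top",(-a,-b,z),T(237,222)),("top",(-a,b,z),T(62,270)),
 ("side",(a,-b,z),S(62,368)),("side",(a,b,z),S(120,525)),("side",(-a,b,z),S(340,488))],[.5,0,.2])
print("board");fit([("top",(0,.075,.128),T(12,240)),("top",(0,-.075,.128),T(258,176)),("side",(0,-.075,.128),S(222,187)),("side",(0,.075,.128),S(311,377))],[.5,0,.2])
B=lambda X,Y:T(X,Y,148,222)
C=lambda X,Y:T(X,Y,300,325)
a,b,z=.055,.075,.08
print("caddy");k=fit([("top",(a,b,z),B(27,33)),("top",(a,-b,z),B(264,20)),("top",(-a,-b,z),B(266,192)),("top",(-a,b,z),B(27,204)),
 ("side",(-a,-b,z),C(190,32)),("side",(-a,b,z),C(212,280))],[.6,.3,0])
f=R.from_euler('z',k[2]).apply([-.053,0,0])[:2]+k[:2]; print("front wall mid",f)
a,b,z=.0215,.019,.118
print("clip");c=fit([("top",(a,b,z),B(134,160)),("top",(a,-b,z),B(202,159)),("top",(-a,-b,z),B(199,222)),("top",(-a,b,z),B(133,226))],[.5,.3,0])
print("clip in caddy",R.from_euler('z',-k[2]).apply(np.r_[c[:2]-k[:2],0]))
E
```

```text
stand
[ 0.5388 -0.2838  0.281 ] res [-0.5 -0.5  0.2 -0.6  0.2  0.3  0.3  0.5 -0.2 -0.4  0.2 -0.1 -0.3  0.3
  0.6  0.7]
rack
[ 0.501  -0.0261  0.259 ] res [-0.8 -0.2 -0.1 -0.7  0.7  0.6 -0.4 -0.1 -0.  -0.7 -0.1 -0.   0.4 -0.3]
board
[ 0.4715 -0.0322  0.26  ] res [ 0.2 -0.8 -0.3 -0.3  0.3 -0.5  0.8  0.1]
caddy
[0.5751 0.2967 0.0619] res [-0.1 -0.3 -0.3  0.2 -0.   0.5 -0.   0.3 -0.3 -0.1 -0.2 -0.3]
front wall mid [0.52220966 0.29342842]
clip
[0.5235 0.2691 0.0352] res [ 0.5 -0.8 -0.8 -0.8 -0.3  1.2  0.5  0.5]
clip in caddy [-0.05324977 -0.02431713  0.        ]
```

```bash
python3 - <<'E'
from h import *
q0=status.observe()["q"]
p=np.array([.4718,-.0328])
for a in (.26,.26+np.pi,.26-np.pi):
    print(a,[np.round(ctrl.solve_ik([x,y,.22],down(a+d)),2) for x,y,d in((*p,0),(.5388,-.2838,.021),(.523,.269,-.2))])
print(R.from_quat(down(.26)).as_matrix().round(2))
E
```

```text
0.26 [array([-0.17,  0.22,  1.86, -0.  ,  1.06,  2.71]), array([-0.56,  0.47,  1.5 , -0.  ,  1.17,  2.3 ]), array([ 0.4 ,  0.43,  1.56,  0.  ,  1.15, -2.81])]
3.401592653589793 [array([-0.17,  0.22,  1.86,  0.  ,  1.06, -0.43]), array([-0.56,  0.47,  1.5 ,  0.  ,  1.17, -0.84]), array([ 0.4 ,  0.43,  1.56, -0.  ,  1.15,  0.34])]
-2.8815926535897933 [array([-0.17,  0.22,  1.86,  0.  ,  1.06, -0.43]), array([-0.56,  0.47,  1.5 ,  0.  ,  1.17, -0.84]), array([ 0.4 ,  0.43,  1.56, -0.  ,  1.15,  0.34])]
[[ 0.26 -0.97 -0.  ]
 [-0.97 -0.26 -0.  ]
 [ 0.    0.   -1.  ]]
```

```bash
python3 - <<'E'
from h import *
q=down(.26+np.pi); p=[.4718,-.0328]
ctrl.move_pose([*p,.20],q); ctrl.servo_line([*p,.097],max_speed=.1,threshold=8)
hand.clamp(25); s=status.observe(); print(s["t"],s["eef_pos"],s["gripper_width"],s["gripper_force"],s["wrist_force"])
print(ctrl.servo_line([*p,.20],max_speed=.1))
d=down(.281+np.pi); ctrl.servo_line([.5388,-.2838,.20],d,max_speed=.15)
s=status.observe(); print(s["t"],s["eef_pos"],s["gripper_width"],s["wrist_force"])
ims=[imaging.capture(n) for n in("side","top")]
f=lambda i,x,y:cv2.resize(i[y:y+120,x:x+80],None,fx=5,fy=5,interpolation=cv2.INTER_CUBIC)
cv2.imwrite("pics/c1.png",np.hstack([f(ims[0],300,150),f(ims[1],375,220)]))
E
```

```text
4.15 [ 0.47189564 -0.03282485  0.09708091] 0.007643442583783632 26.880237758159637 [0.01870172 0.76062417 0.82741696]
False
7.2167 [ 0.53879221 -0.28326357  0.20006088] 0.007440056457382212 [ 0.98413984 -0.21069352 -0.67698779]
```

View pics/c1.png

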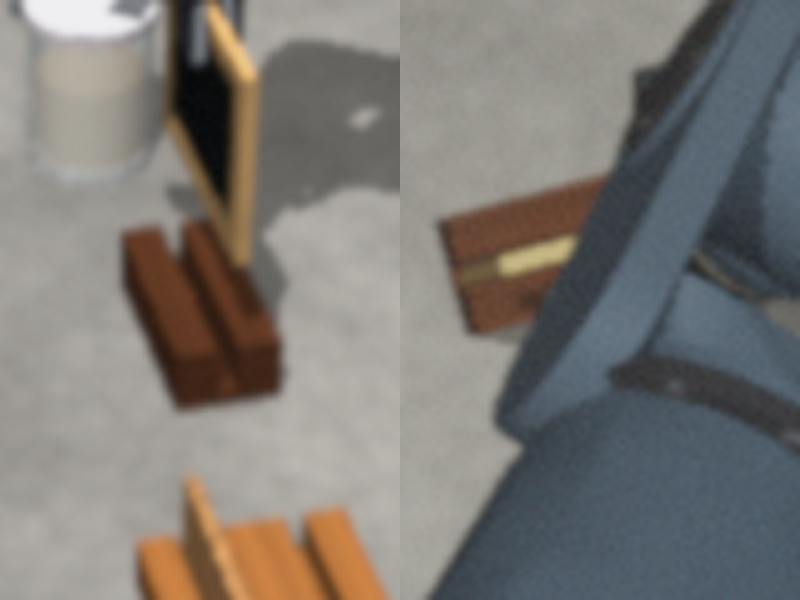

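The board hangs straight over the stand with its near lower corner at about (348,202) in the side view, in line with the groove. I'll lower it with a force guard.

```bash
python3 - <<'E'
from h import *
w=lambda x,y,z:np.r_[R.from_euler('z',.281).apply([x,y,0])[:2]+[.5388,-.2838],z]
print(proj("side",w(0,.075,.111)),proj("side",w(0,.075,.231)))
for z in (.135,.099):
    r=ctrl.servo_line([.5388,-.2838,z],max_speed=.06,threshold=8); s=status.observe(); print(r,s["t"],s["eef_pos"],s["gripper_width"],s["wrist_force"])
    if r: break
E
```

```text
[[347.92096194 202.16138405]] [[349.65589029 165.04790328]]
False 8.55 [ 0.53902045 -0.28392405  0.1354287 ] 0.007457693164717018 [ 0.74327173  0.09546611 -1.28460049]
True 9.1333 [ 0.53834127 -0.28326545  0.09898509] 0.007449579259186492 [0.11467409 1.70345823 5.26699096]
```

```bash
python3 - <<'E'
from h import *
hand.open_gripper(); ctrl.sleep(.3)
ctrl.servo_line([.5388,-.2838,.22],max_speed=.1)
ctrl.move_pose([.40,0.03,.25],down(.05+np.pi)); ctrl.sleep(.2)
ims=[imaging.capture(n) for n in("side","top")]
cv2.imwrite("pics/s2.png",ims[0]);cv2.imwrite("pics/t2.png",ims[1])
f=lambda i,x,y,h=60:cv2.resize(i[y:y+h,x:x+80],None,fx=5,fy=5,interpolation=cv2.INTER_CUBIC)
cv2.imwrite("pics/c2.png",np.vstack([np.hstack([f(ims[0],300,170),f(ims[1],375,230)]),np.hstack([f(ims[0],310,325),f(ims[1],150,225)])]))
print(status.observe()["t"])
E
```

```text
13.1333
```

View pics/c2.png

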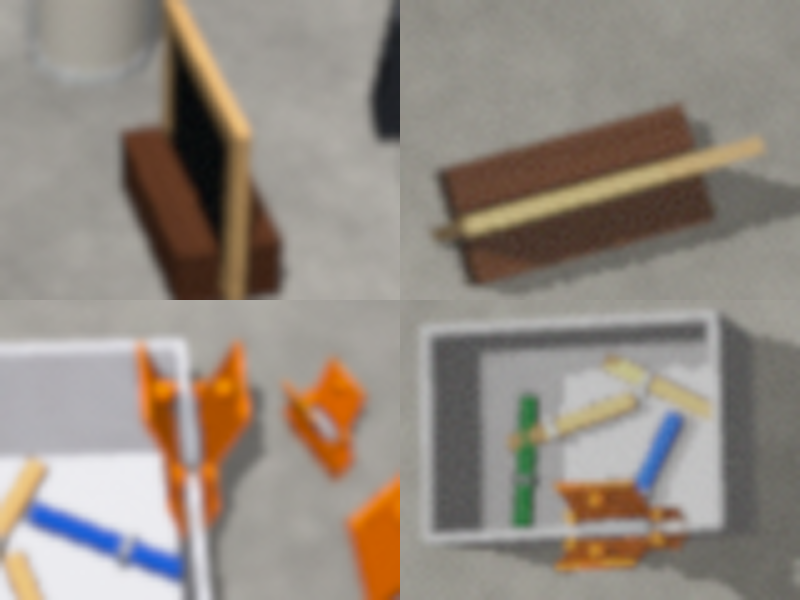

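The board stands in the groove: its top edge runs (62,226)-(365,147) in the top crop and its near top corner is at (240,136) in the side crop. Next I'll fit the board's final pose and check the clip fit against the side view. The handle corners there should be at (138,345)/(243,345) far and about (147,425)/(248,410) near.

```bash
python3 - <<'E'
from h import *
T=lambda X,Y,x0,y0,s=5:np.array([x0+(X+.5)/s-.5,y0+(Y+.5)/s-.5])
t=lambda X,Y:T(X,Y,375,230); s=lambda X,Y:T(X,Y,300,170)
k=fit([("top",(0,.075,.13),t(62,226)),("top",(0,-.075,.13),t(365,147)),("side",(0,.075,.13),s(240,136))],[.54,-.28,.28])
print("in stand",R.from_euler('z',-.281).apply(np.r_[k[:2]-[.5388,-.2838],0]))
for yaw in (.035,.062):
  w=lambda L:np.r_[R.from_euler('z',yaw).apply(L)[:2]+[.5235,.2691],L[2]]
  for L in [(.0215,-.019,.118),(.0215,.019,.118),(-.0215,-.019,.118),(-.0215,.019,.118)]:
    u=proj("side",w(L))[0]; print(L,((u-[310,325])*5+[0,300]).round(), "top",((proj("top",w(L))[0]-[150,225])*5+[400,300]).round())
E
```

```text
[ 0.5379 -0.2816  0.261 ] res [ 0.5 -0.5 -0.3  0.1  0.4  0.3]
in stand [-0.00028527  0.00237193  0.        ]
(0.0215, -0.019, 0.118) [137. 341.] top [637. 478.]
(0.0215, 0.019, 0.118) [140. 417.] top [558. 479.]
(-0.0215, -0.019, 0.118) [243. 340.] top [635. 567.]
(-0.0215, 0.019, 0.118) [249. 416.] top [557. 568.]
(0.0215, -0.019, 0.118) [136. 342.] top [635. 477.]
(0.0215, 0.019, 0.118) [142. 418.] top [557. 480.]
(-0.0215, -0.019, 0.118) [241. 339.] top [637. 565.]
(-0.0215, 0.019, 0.118) [250. 415.] top [558. 569.]
```

```bash
python3 - <<'E'
from h import *
q=down(.05+np.pi); p=[.5235,.2691]
ctrl.move_pose([*p,.19],q); r=ctrl.servo_line([*p,.100],max_speed=.08,threshold=8)
hand.clamp(30); ctrl.sleep(.3); s=status.observe(); print(r,s["t"],s["eef_pos"],s["gripper_width"],s["gripper_force"],s["wrist_force"])
print(ctrl.servo_line([*p,.21],max_speed=.08)); ctrl.sleep(.4)
s=status.observe(); print(s["t"],s["eef_pos"],s["gripper_width"],s["gripper_force"],s["wrist_force"])
ims=[imaging.capture(n) for n in("side","top")]
cv2.imwrite("pics/s3.png",ims[0])
f=lambda i,x,y,h=100:cv2.resize(i[y:y+h,x:x+80],None,fx=5,fy=5,interpolation=cv2.INTER_CUBIC)
cv2.imwrite("pics/c3.png",np.hstack([f(ims[0],310,290),f(ims[1],150,215)]))
E
```

```text
False 16.3833 [0.52542463 0.26978646 0.10244592] 0.019722986779470018 29.430297641374636 [ 0.76300492 -0.33511805 17.17819924]
False
18.3083 [0.52347393 0.26910991 0.20993741] 0.01946445182861857 29.494000702470657 [-0.37414276  0.31297284 -1.33148736]
```

View pics/c3.png

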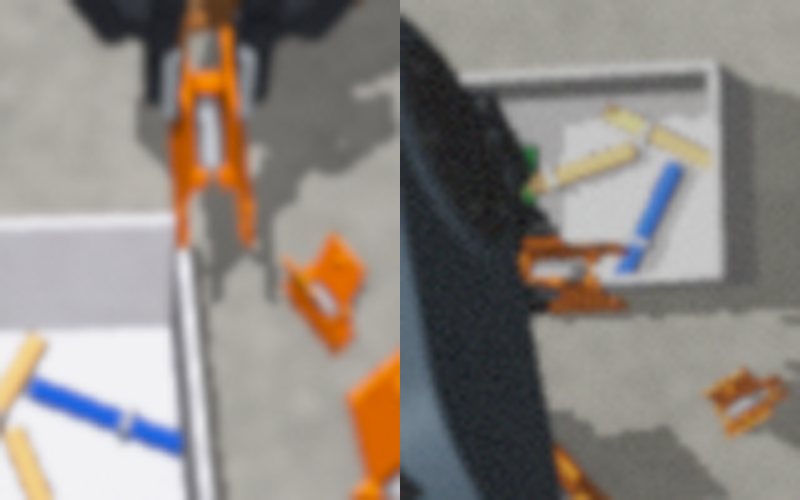

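The clip is held fully open above the rim, with its near lip corners at about (183,248) and (248,248) in the side crop. I'll compare that with the predicted position.

```bash
python3 - <<'E'
from h import *
for dz in (-.004,0,.004):
  for x in (.0108,-.0108):
    for nm,(lx,lz) in dict(inner_bot=(.012,-.0319),outer_bot=(.0149,-.031)).items():
      L=np.array([np.sign(x)*lx,.028,0]); P=np.r_[R.from_euler('z',.05).apply(L)[:2]+[.5235,.2691],.1915+lz+dz]
      print(dz,nm,np.sign(x),((proj("side",P)[0]-[310,290])*5).round(),((proj("top",P)[0]-[150,215])*5+[400,0]).round())
E
```

```text
-0.004 inner_bot 1.0 [170. 252.] [513. 245.]
-0.004 outer_bot 1.0 [162. 251.] [512. 239.]
-0.004 inner_bot -1.0 [232. 251.] [513. 296.]
-0.004 outer_bot -1.0 [240. 249.] [512. 302.]
0 inner_bot 1.0 [170. 245.] [510. 244.]
0 outer_bot 1.0 [163. 244.] [510. 238.]
0 inner_bot -1.0 [233. 244.] [510. 296.]
0 outer_bot -1.0 [240. 243.] [509. 302.]
0.004 inner_bot 1.0 [170. 239.] [507. 244.]
0.004 outer_bot 1.0 [163. 238.] [507. 237.]
0.004 inner_bot -1.0 [233. 238.] [507. 295.]
0.004 outer_bot -1.0 [241. 236.] [506. 302.]
```

```bash
python3 - <<'E'
from h import *
p=[.538,-.2825]; q=down(.27+np.pi)
ctrl.servo_line([*p,.21],q,max_speed=.13); ctrl.servo_line([*p,.195],max_speed=.08); ctrl.sleep(.3)
s=status.observe(); print(s["t"],s["eef_pos"],s["gripper_width"],s["gripper_force"])
ims=np.mean([imaging.capture("side").astype(float) for _ in range(8)],0).astype(np.uint8)
cv2.imwrite("pics/s4.png",ims)
c=cv2.resize(ims[125:215,300:400],None,fx=6,fy=6,interpolation=cv2.INTER_CUBIC)
w=lambda x,y,z:np.r_[R.from_euler('z',.27).apply([x,y,0])[:2]+p,z]
cv2.imwrite("pics/c4.png",c)
pr=lambda *a:(((proj("side",w(*a))[0]-[300,125]+.5)*6).round())
pv=.195-.0185
for n,a in dict(board_near_top=(0,.075,.13),board_far_top=(0,-.075,.13),lipA_near_bot_in=(.012,.028,pv-.0319),lipA_near_bot_out=(.0149,.028,pv-.031),lipB_near_bot_in=(-.012,.028,pv-.0319),lipB_out=(-.0149,.028,pv-.031),piv_near=(0,.028,pv),endA=(.0105,.019,pv+.038),endB=(-.0105,.019,pv+.038)).items(): print(n,pr(*a))
E
```

```text
23.4333 [ 0.53809614 -0.28255288  0.19525433] 0.019504661740978743 29.51300061416987
board_near_top [292. 434.]
board_far_top [207. 264.]
lipA_near_bot_in [240. 355.]
lipA_near_bot_out [234. 354.]
lipB_near_bot_in [290. 349.]
lipB_out [296. 346.]
piv_near [267. 294.]
endA [242. 216.]
endB [287. 210.]
```

View pics/c4.png

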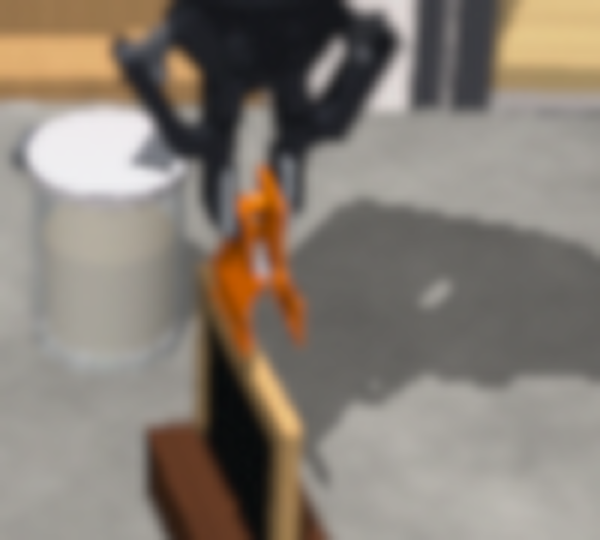

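The left lip bottom is at about (250,352) and the right at (302,345), which is roughly 10 px right of the prediction. So the clip sits several mm toward -x of the tool centre. I'll measure the orange spans numerically.

```bash
python3 - <<'E'
from h import *
from itertools import groupby
im=cv2.imread("pics/s4.png").astype(float); b,g,r=[im[...,i] for i in range(3)]
sat=(r-b)-60
def spans(v,x0,th=60):
    vv=np.interp(np.arange(0,len(v),.1),np.arange(len(v)),v); m=vv>th; e=np.flatnonzero(np.diff(m.astype(int))); return (x0+e/10).round(1)
org=(r-b)*((r-g)>35)
for y in range(152,186,2): print(y,"orange",spans((r-g)[y,325:365],325,45))
for y in (192,194,196,197,198,200,205): print(y,"wood",spans((r-b)[y,325:365],325,40))
from h import *
p=[.538,-.2825]
def w(L): return R.from_euler('z',.27).apply(L)+np.r_[p,0]
# predicted: inner/outer lip polyline at near and far ends, for roll values about handle-end line
for roll in (0,.08,.16):
  pv=np.array([0,0,.1767]); top=pv+[0,0,.038]
  out=[]
  for sx in (1,-1):
    for y in (.028,-.028):
      for lx,lz in ((.012,-.0319),(.0149,-.031),(.0096,-.0243)):
        L=R.from_euler('y',roll).apply(np.array([sx*lx,y,lz-.038]))+top
        out.append(proj("side",w(L))[0].round(1))
  print(roll,*[f"{o[0]:.1f},{o[1]:.1f}" for o in out])
E
```

```text
152 orange []
154 orange [342.3 345.3]
156 orange [342.  346.2]
158 orange [338.9 347. ]
160 orange [338.9 347.3]
162 orange [339.5 347.1]
164 orange [339.4 346.9]
166 orange [336.4 341.9 343.8 346.9]
168 orange [335.  341.7 344.4 347.1]
170 orange [334.7 342.9 344.1 347.6]
172 orange [334.7 348.3]
174 orange [334.7 342.7 345.2 349.5]
176 orange [335.6 341.6 346.5 350.2]
178 orange [336.8 341.3 347.2 350.1]
180 orange [337.6 341.5 348.1 349.9]
182 orange [338.4 341.9]
184 orange [340.  341.3]
192 wood [332.8 333.2 342.  348.5]
194 wood [332.3 333.4 343.1 349.6]
196 wood [326.7 333.2 344.1 350.2]
197 wood [333.1 344.6 350.1]
198 wood [333.4 345.  349.9]
200 wood [325.3 334.2 345.2 349.7]
205 wood [326.7 336.7 345.1 349.7]
0 339.6,183.6 338.6,183.5 340.5,181.3 334.4,173.1 333.4,172.9 335.2,170.7 347.8,182.5 348.8,182.1 347.1,180.4 342.4,172.0 343.3,171.7 341.6,169.9
0.08 341.5,183.6 340.5,183.5 342.2,181.2 336.2,173.1 335.2,173.0 336.9,170.7 349.7,181.9 350.7,181.5 348.8,179.9 344.2,171.5 345.2,171.0 343.3,169.4
0.16 343.4,183.4 342.4,183.4 343.9,181.0 338.1,172.9 337.1,172.9 338.6,170.5 351.6,181.2 352.5,180.7 350.5,179.2 346.1,170.7 347.0,170.2 344.9,168.8
```

The lips are about 4.5 mm toward -x (a clip roll of about 0.08 rad) and the board is about 1.5 mm toward +x. I'll shift 6 mm along board +x and re-measure before descending.

```bash
cat > m.py <<'E'
from h import *
def spans(v,x0,th):
    vv=np.interp(np.arange(0,len(v),.1),np.arange(len(v)),v); e=np.flatnonzero(np.diff((vv>th).astype(int))); return (x0+e/10).round(1)
def look(name,rows):
    im=np.mean([imaging.capture("side").astype(float) for _ in range(8)],0); cv2.imwrite(name,im.astype(np.uint8))
    for y in rows: print(y,spans((im[y,:,2]-im[y,:,1])[325:365],325,45))
E
python3 - <<'E'
from m import *
u=R.from_euler('z',.27).apply([.006,0,0])[:2]; p=np.array([.538,-.2825])+u
ctrl.servo_line([*p,.195],max_speed=.03); ctrl.sleep(.2)
look("pics/s5.png",range(174,188,2))
w=lambda L:R.from_euler('z',.27).apply(L)+np.r_[.538,-.2825,0]
# expected lip bottom inner corners if centred on board whose centre is +1.5 mm
for c in (0,.0015,.003):
    print(c,[proj("side",w([c+s*.012,.028,.1448-s*.001]))[0].round(1) for s in (1,-1)])
print(status.observe()["t"],status.observe()["eef_pos"])
im=cv2.imread("pics/s5.png"); cv2.imwrite("pics/c5.png",cv2.resize(im[140:215,310:390],None,fx=8,fy=8,interpolation=cv2.INTER_CUBIC)[:600])
E
```

```text
174 [333.  340.9 342.8 347.2]
176 [333.6 339.7 344.2 348. ]
178 [334.6 339.6 344.9 348.1]
180 [335.5 339.9 345.7 348.2]
182 [336.3 340.4]
184 [337.8 339.2]
186 []
0 [array([339.5, 183.9]), array([347.8, 182.2])]
0.0015 [array([339., 184.]), array([347.3, 182.3])]
0.003 [array([338.5, 184.1]), array([346.8, 182.4])]
24.7833 [ 0.54376803 -0.28091251  0.19499128]
```

View pics/c5.png

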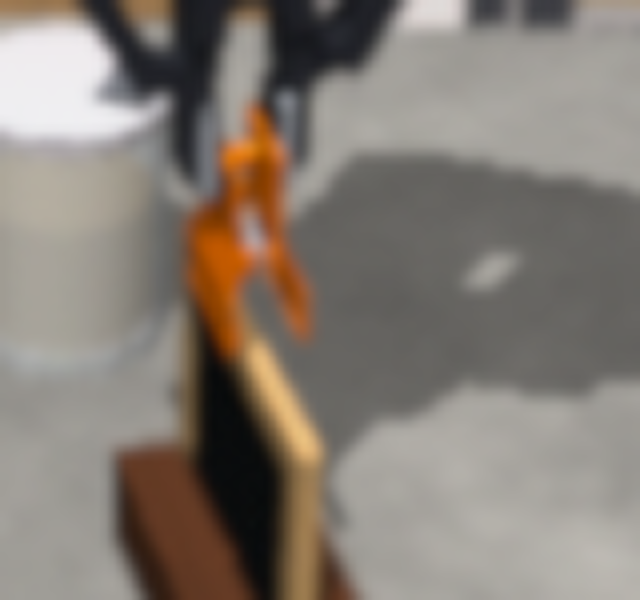

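The lips straddle the board's top edge, with near corners at about (339.5,184) and (348,181.5), which matches the centred prediction. Descending.

```bash
python3 - <<'E'
from m import *
e=status.observe()["eef_pos"]; r=ctrl.servo_line([.54378,-.2809,.163],max_speed=.03,threshold=4); ctrl.sleep(.5)
s=status.observe(); print(r,s["t"],s["eef_pos"],s["gripper_width"],s["gripper_force"],s["wrist_force"])
look("pics/s6.png",range(188,200,2))
w=lambda L:R.from_euler('z',.27).apply(L)+np.r_[.538,-.2825,0]
for y in(.028,-.028):print([proj("side",w([.001+k*.012,y,.1128-k*.001]))[0].round(1) for k in (1,-1)])
im=cv2.imread("pics/s6.png"); cv2.imwrite("pics/c6.png",cv2.resize(im[145:220,310:390],None,fx=8,fy=8,interpolation=cv2.INTER_CUBIC))
E
```

```text
False 26.5 [ 0.54377456 -0.28090183  0.16299551] 0.01960159584561318 29.513731525075855 [-0.33748283 -0.21142115  0.13252145]
188 [334.6 339.3 342.9 347.6]
190 [335.5 339.5 343.9 347.4]
192 [336.3 339.7 344.9 345.2 346.6 347. ]
194 []
196 []
198 []
[array([338.9, 193.4]), array([347. , 191.7])]
[array([333.8, 182.7]), array([341.7, 181.1])]
```

View pics/c6.png

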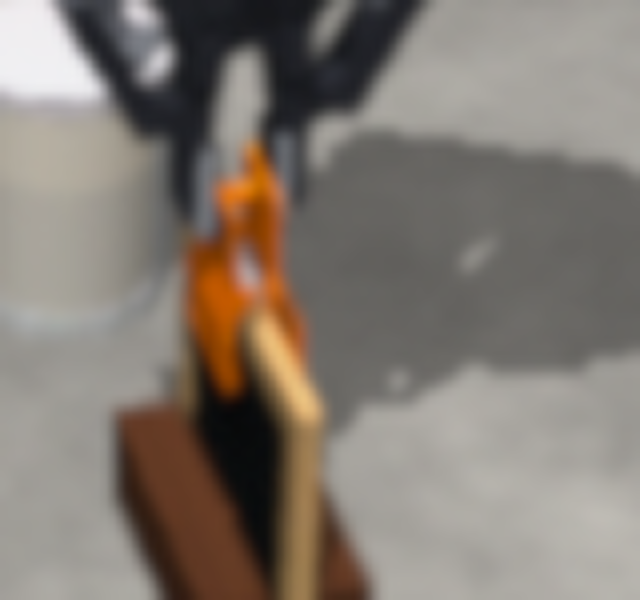

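The lips sit one on each side, with the left lip's near corner at about (340,194) as predicted. The wrist force is near zero, so nothing is touching. Handing in.

```bash
python3 - <<'E'
from plant import ctrl
print(ctrl.hand_in())
E
```

```text
the job is handed in; nothing more can be done
None
```

I handed the job in at about 27 s. The last images and near-zero wrist force show the chalkboard home in the stand and the clip held squeezed open astride its top edge without touching, but no verdict came back.

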